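# Release the ratchet clamp and crate the tested valve

### The arm

A 6-joint arm with a two-finger parallel gripper is mounted at the origin on the work surface. World frame = base frame: x ahead of the robot, y to its left, z up, the work surface at z = 0. Lengths are in mm, angles in degrees, forces in N, time in s.
With the tool pointing down it reaches from about 350 to 850 mm from the base axis. Payload 8.1 kg.
Tool frame: the origin (TCP) lies between the finger pads, 19 mm behind the fingertips; this is the grasp point; z points along the fingers, y is the line along which they close (so a half turn about z gives the same grasp; the last joint's range is limited). The gripper opens to 85 mm and grips with 20 to 120 N. Pads are 22 mm wide; open, the fingers measure 114 mm over their backs; the gripper's body (76 mm by 85 mm) begins 54 mm behind the grasp point. The pads swing forward as they close: fully open they stand 13 mm farther back than shut.
Start: joints at [62.258, 7.471, 85.268, -0, 87.261, -4.893], TCP at [232.967, 552.93, 249.992] pointing down, gripper open.
Joint ranges: [-169.43, 169.43], [-51.17, 129.36], [1.28, 143.12], [-76.62, 256.62], [0, 156.53], [-152.29, 152.29]. Speed limits (degrees/s): [136.94, 136.94, 159.86, 180, 180, 180].

### API

Orientations are given as [roll, pitch, yaw] about the fixed x, y, z axes, in that order (R = Rz(yaw) Ry(pitch) Rx(roll)).
In Python, from bench import r gives the robot as it stands.
- The arm moves only by the tool move_tool, called after "Request:" as name(argument=value, ...) on one line, values as JSON. Schema: {"type":"object","properties":{"rows":{"type":"array","items":{"type":"array","prefixItems":[{"type":"array","items":{"type":"number"},"minItems":3,"maxItems":3},{"type":"array","items":{"type":"number"},"minItems":3,"maxItems":3},{"type":"number"}],"minItems":3,"maxItems":3},"minItems":1,"maxItems":8},"squeeze":{"type":"number"},"only":{"type":"string"},"quiet":{"type":"boolean"},"lines":{"type":"string"}},"required":["rows"],"additionalProperties":false}. rows is a list of rows, 1 to 8 of them, each written [[rx, ry, rz], [dx, dy, dz], opening]: a rotation vector rx, ry, rz in normalised numbers (1 is 90 degrees), then dx, dy, dz in a scale on which 1.0 is 800 mm, then the finger opening in mm; each row is the pose to reach, as a shift and turn from the pose commanded when the call began, along the tool's axes at that moment; what a row does not reach only later rows make up. A row lasts 1/8 s, in which the tool goes at most 62.5 mm and 10.7 degrees, less where a joint would pass 70% of its speed; a pose out of reach is approached as far as the arm can. The fingers move at their own pace and stop on an object; squeeze is the grip in N (left out, the last holds). Time passes only in rows, so rows that do not move let the fingers close. The tool returns the time, the measured TCP pose, the force, the opening and the grip force at its end. only (a regular expression) keeps the lines of the reply that match it, lines (a string "A,B") keeps lines A to B, and quiet returns only ok. Input that does not fit is refused with a message, and nothing moves.
- r.sense(): the state, without advancing time (a new reading comes with each control period).
- r.snapshot(name): name is "scene" or "top"; returns a dict with "pixels" (400x640x3 uint8, blue, green, red), "fx", "fy", "cx", "cy" (pixels), "pose" (4x4, takes a point from camera to world coordinates). Camera axes: x right, y up, looking along -z (the intrinsics and any distortion apply to the point x, -y, -z); pixel columns grow to the right and rows downward; lengths in mm; the calibration is good to about 2 mm. A picture is of the moment at which its call begins. There is no depth.
- r.hand_in(): hands the job in; it is judged then, once.
The state is a dict: "time": time; "joint_pos": joint angles; "qd": joint speeds; "joint_efforts": joint torques, N m; "tool_pos": TCP position; "tcp_rot": TCP orientation; "ft_force": force on the tool from outside, world axes, zero at the start; "wrist_torque": the same for the moment, N m; "finger_gap": finger opening in mm; "grip_force": force on a finger pad.
Only numpy, scipy, OpenCV 4.12 (cv2) and the standard library are available. Lean on these libraries where they do the work, as an engineer would, in place of code of your own. Each camera call takes 0.05 s, during which the arm holds its last target. There are 200 camera calls.

### The job

The valve with the yellow cap has passed its check. Flip the clamp's red pawl over to its released side, then slide the moving jaw (the one with the blue post) fully back, then take the valve out and stand it upright in the wooden crate. Leave the clamp open with the pawl released, keep the valve upright all the way, and do not knock the lamp above the clamp or disturb the grey bin, the rejected valve in it or the wrench.

Things in the scene. Friction and masses are not known exactly. Their poses are not given: they have to be found in the camera images.
- clamp: Blue bed plate of the ratchet clamp, fixed, 15 mm thick. Origin: underside, on the centre line. Its x points away from the robot (yaw up to 0.25 rad), z up; it reaches 80 mm either way in x, -130 to 230 mm in y. Along its y stand: fixed jaw (inner face y -91, top 72 mm over the bench), valve, moving jaw, the jaw's toothed bar, pawl.
- jaw (a joint): Slide of the moving steel jaw, m: 0 = closed on the valve, 0.07 = fully back at its stop; moves along the clamp's +y, friction 3 N. With the pawl in the teeth it gives only 2 to 4 mm. The block is 70 (x) x 30 (y) mm, top 84 mm over the bench; its 8 mm lip reaches over the valve's flange, so the valve cannot be lifted while it is closed.
- jaw_post (a point): Grip point on the moving jaw's upright blue post, a cylinder 16 mm in diameter from 84 to 130 mm over the bench; the point is on its axis, 115 mm over the bench, 20 mm to the robot's side of the clamp's centre line. Moves with the jaw.
- pawl (a joint): Angle of the ratchet pawl, rad: 0 = in the teeth, 1.65 = fully flipped over, released. Its axis is level, along the clamp's x, at clamp y 130 mm, 60 mm over the bench. As it grows the red bar swings up, over and down towards the clamp's +y. Only its weight (80 g) holds it: past about 0.8 rad it falls to the released side and stays.
- pawl_bar (a point): Grip point on the pawl's red bar, a cylinder 14 mm in diameter along the clamp's x, on the robot's side of the 8 mm pawl arm. The point is on its axis, 20 mm from the free end, 35 mm from the arm's middle, 57 mm from the pivot axis: at pawl 0 it is 35 mm to the -y side and 45 mm above the pivot, at 1.65 48 mm to the +y side and 31 mm above.
- valve: Green valve with yellow cap, 0.35 to 0.7 kg, 101 mm high, 80 mm long along its y (the clamp's y while clamped); flanges 56 mm in diameter, tops 58 mm over the foot; flat foot 50 x 50 mm. Origin: centre of the foot's underside, z up. In the clamp it stands on the bed plate, with nothing on the robot's side of it.
- valve_cap (a point): Grip point of the valve: on the axis of the upright yellow cap, a cylinder 28 mm in diameter from 65 to 101 mm over the foot; this point is 85 mm over the foot.
- crate: Low open wooden crate for passed valves, 145 (x) x 180 (y) x 40 mm, walls and floor 8 mm thick, 1.2 kg, loose. The origin is the centre of its underside, z up. It and the grey bin may change places.
- lamp: Strip lamp fixed to the clamp: a bar 40 mm wide (x) right above the centre line, clamp y -120 to 220 mm, underside 250 mm and top 272 mm over the bench, on two 12 mm posts at clamp x 70 mm. A tool pointing straight down hits it; one leaning back to the robot by 30 to 45 degrees passes in front of it. Origin: that of the clamp.
- bin: Grey open plastic bin, 145 x 180 x 40 mm, with a rejected valve in it; to be left alone. Origin: centre of its underside.
- reject: Green valve of the same size with a red cap, standing in the grey bin; to be left alone. Origin: centre of the foot's underside.
- wrench: Steel wrench 200 mm long lying on the bench beyond the clamp; to be left alone.

How it is judged:
By the outcome, as a careful person would: the job done as asked, in the order asked, and still so for the second after the job is handed in, with the robot touching nothing.
It also fails if it takes over 70 s, if anything falls off the work surface, if the arm or the gripper's body presses on something with over 40 N, if the wrist force passes 120 N, or if a joint passes its speed limit or range.

## Working session

There is one attempt and no reset: what is moved stays moved. The work goes in short steps, Python scripts to look and compute and a tool call to move; the robot and the scene stay as the last step left them, time stands still between calls to the robot, and variables do not carry over. Pictures are saved under pics/ and viewed, at most 13 in all, crops included, and the job is handed in when it is done.

```bash
ls; mkdir -p pics
```

Run:
```python
from bench import r
import cv2,pickle
d={}
for n in("scene","top"):
    s=r.snapshot(n);d[n]=s;cv2.imwrite(f"pics/{n}0.png",s["pixels"])
    print(n,s["fx"],s["fy"],s["cx"],s["cy"],s["pose"].tolist() if hasattr(s["pose"],"tolist") else s["pose"],[k for k in s])
pickle.dump(d,open("s0.pkl","wb"))
print(r.sense())
```

```text
bench.py
pics
scene 364.3965714550608 364.3965714550608 313.9054584289838 200.88315687152874 [[-0.9075404681565803, -0.3121223027001344, 0.2809803673129149, 879.0872447220963], [0.4199466075603549, -0.6682650171386743, 0.6140575817194969, 525.0152388844252], [-0.003891716418769258, 0.6752788572329308, 0.7375522486695454, 772.4218401343595], [0.0, 0.0, 0.0, 1.0]] ['pixels', 'fx', 'fy', 'cx', 'cy', 'pose']
top 380.96708522320347 380.96708522320347 320.9700766190382 193.01407348727486 [[0.02380630820304827, 0.989175040456982, -0.1447964054342158, 478.0914279026864], [-0.999716528321428, 0.023606027176029533, -0.003101367749267976, 1.2423134587614812], [0.00035027231281738175, 0.14482919187060617, 0.9894566097062641, 1030.7911784742548], [0.0, 0.0, 0.0, 1.0]] ['pixels', 'fx', 'fy', 'cx', 'cy', 'pose']
{'time': 0.1, 'joint_pos': array([ 6.22573824e+01,  7.51096067e+00,  8.53234555e+01, -1.79562262e-03,
        8.72619372e+01, -4.89380336e+00]), 'qd': array([ 0.10784922,  0.00954472, -0.12344387,  0.03105898,  0.03599625,
        0.03052213]), 'joint_efforts': array([ 1.05929805e-03, -5.70950317e+01, -5.01939547e+01, -1.85539634e-04,
        8.05773394e-03,  1.22273004e-04]), 'tool_pos': array([232.75817424, 552.50475788, 249.04345113]), 'tcp_rot': array([-1.79903845e+02, -6.43293512e-03,  1.57151268e+02]), 'ft_force': array([-0.65985984,  0.4319303 ,  0.42490463]), 'wrist_torque': array([ 0.00128821, -0.00319521,  0.01921088]), 'grip_force': 0.0, 'finger_gap': 84.98401644395888}
```

View pics/scene0.png

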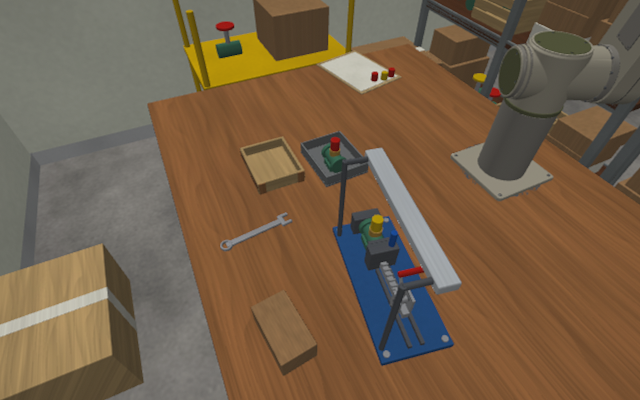

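View pics/top0.png

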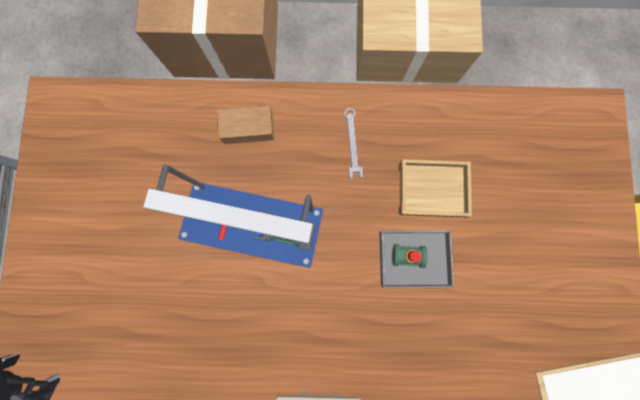

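The scene view shows the yellow cap at (377,222), the blue post at (393,239), the red bar at (410,271), the crate at (272,163) and the bin at (332,157). In the top view the bed plate has corners near (180,238), (322,208) and (312,266), the red bar is at (222,232), the crate at (436,188) and the bin at (416,260). The lamp hides the cap and post from the top camera.

Create h.py:
```python
import numpy as np,cv2
def ray(s,u,v):
    P=np.array(s["pose"]);d=np.array([(u-s["cx"])/s["fx"],-(v-s["cy"])/s["fy"],-1.]);d=P[:3,:3]@d
    return P[:3,3],d/np.linalg.norm(d)
def onz(s,u,v,z):
    o,d=ray(s,u,v);return o+d*(z-o[2])/d[2]
def tri(a,ua,b,ub):
    o1,d1=ray(a,*ua);o2,d2=ray(b,*ub)
    t=np.linalg.lstsq(np.c_[d1,-d2],o2-o1,rcond=None)[0]
    p,q=o1+t[0]*d1,o2+t[1]*d2;return (p+q)/2,np.linalg.norm(p-q)
def mask(s,lo,hi,roi):
    h=cv2.cvtColor(s["pixels"],cv2.COLOR_BGR2HSV);m=cv2.inRange(h,np.array(lo),np.array(hi))
    z=np.zeros_like(m);x0,y0,x1,y1=roi;z[y0:y1,x0:x1]=m[y0:y1,x0:x1];return z
def blob(m):
    n,l,st,c=cv2.connectedComponentsWithStats(m)
    i=1+np.argmax(st[1:,4]);cs=cv2.findContours((l==i).astype('uint8'),cv2.RETR_EXTERNAL,cv2.CHAIN_APPROX_NONE)[0]
    return c[i],st[i],cs[0][:,0,:]
```

Run:
```python
import pickle,cv2,numpy as np
from h import *
d=pickle.load(open("s0.pkl","rb"));S,T=d["scene"],d["top"]
np.set_printoptions(precision=1,suppress=True)
for n,s,lo,hi,roi in [("cap",S,(20,150,80),(32,255,255),(350,200,410,245)),("post",S,(105,120,30),(125,255,255),(385,228,402,250)),
 ("barS",S,(0,150,60),(8,255,255),(385,255,440,290)),("barT",T,(0,150,60),(8,255,255),(205,215,240,250)),
 ("redcapS",S,(0,150,60),(8,255,255),(315,130,350,165)),("redcapT",T,(0,150,60),(8,255,255),(400,240,430,275)),
 ("bedT",T,(100,100,30),(125,255,255),(160,170,340,280)),("bedS",S,(100,100,30),(125,255,255),(320,215,470,370))]:
    m=mask(s,lo,hi,roi);c,st,k=blob(m);print(n,c,st)
    if 'bed' in n:
        h=cv2.convexHull(k);q=cv2.approxPolyDP(h,6,True)[:,0];print(q.tolist());print(np.array([onz(s,*p,15) for p in q]))
    else: 
        r=cv2.minAreaRect(k);print(r,cv2.boxPoints(r).tolist())
# crates: rim corners
for n,s,lo,hi,roi in [("crateT",T,(10,40,150),(30,160,255),(390,150,485,225)),("binT",T,(0,0,40),(180,60,140),(370,222,465,295)),
 ("crateS",S,(10,40,150),(30,160,255),(232,130,312,200)),]:
    m=mask(s,lo,hi,roi);c,st,k=blob(m);q=cv2.minAreaRect(k);print(n,st,q)
    b=cv2.boxPoints(q);print(b.tolist());print(np.array([onz(s,*p,40) for p in b]), onz(s,*q[0],40))
S2=cv2.resize(S["pixels"][200:370,330:470],None,fx=4,fy=4,interpolation=cv2.INTER_CUBIC)[:600]
T2=cv2.resize(T["pixels"][140:300,370:490],None,fx=3,fy=3,interpolation=cv2.INTER_CUBIC)
cv2.imwrite("pics/a.png",S2[:600,:560]);
```

```text
cap [376.  225.2] [370 215  13  22 229]
((375.876953125, 225.48464965820312), (11.535228729248047, 21.83011245727539), 7.125016689300537) [[368.8000183105469, 235.60003662109375], [371.5077209472656, 213.93850708007812], [382.9538879394531, 215.3692626953125], [380.2461853027344, 237.03079223632812]]
post [392.9 237.1] [385 228  17  22 224]
((392.8000793457031, 238.60000610351562), (25.93838882446289, 12.521980285644531), 63.43495178222656) [[381.40008544921875, 229.8000030517578], [392.60009765625, 224.1999969482422], [404.2000732421875, 247.40000915527344], [393.00006103515625, 253.00001525878906]]
barS [410.7 271.4] [398 266  25  11 134]
((410.01922607421875, 271.09619140625), (6.471832752227783, 24.31839942932129), 78.69007110595703) [[397.4615478515625, 270.3077392578125], [421.30767822265625, 265.53851318359375], [422.576904296875, 271.8846435546875], [398.73077392578125, 276.65386962890625]]
barT [222.1 231.9] [220 226   6  13  42]
((222.02943420410156, 231.8823699951172), (2.9104275703430176, 12.854387283325195), 14.03624439239502) [[219.05885314941406, 237.7647247314453], [2
[... 1256 characters left out ...]
281), 89.16968536376953)
[[379.6524353027344, 231.01950073242188], [451.2605895996094, 229.98171997070312], [452.0724182128906, 285.9989318847656], [380.4642639160156, 287.0367126464844]]
[[ 527.2 -150.    40. ]
 [ 534.3 -335.6   40. ]
 [ 392.6 -334.    40. ]
 [ 385.7 -152.3   40. ]] [ 459.2 -242.9   40. ]
crateS [ 241  146   59   38 1193] ((269.7581787109375, 159.2342529296875), (40.050472259521484, 48.68290328979492), 72.47443389892578)
[[240.516357421875, 147.468505859375], [286.9395446777344, 132.80856323242188], [299.0, 171.0], [252.57681274414062, 185.65994262695312]]
[[ 713.8 -389.8   40. ]
 [ 552.9 -397.8   40. ]
 [ 589.7 -211.7   40. ]
 [ 733.1 -211.5   40. ]] [ 649.7 -297.8   40. ]
```

View pics/a.png

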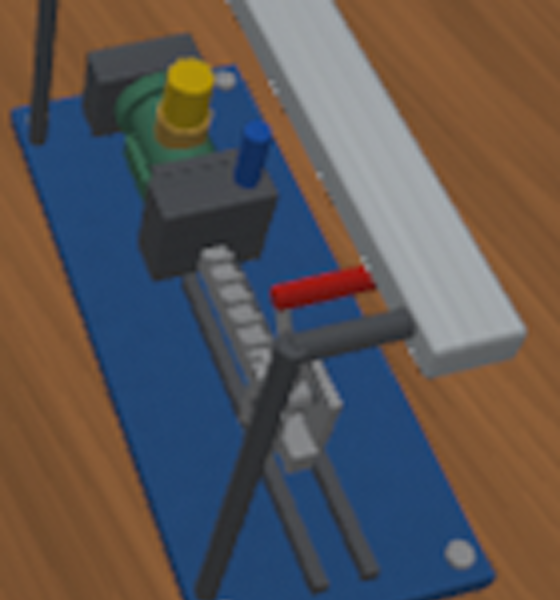

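Add to h.py:
```python
def proj(s,p):
    P=np.array(s["pose"]);c=P[:3,:3].T@(np.array(p,float)-P[:3,3]);return np.array([s["cx"]+s["fx"]*c[0]/-c[2],s["cy"]-s["fy"]*c[1]/-c[2]])
yaw=np.radians(-10.9);EX=np.array([np.cos(yaw),np.sin(yaw),0]);EY=np.array([-EX[1],EX[0],0]);O=np.array([533.2,142.4,0])
def C(x,y,z):return O+x*EX+y*EY+[0,0,z]
```

Run:
```python
import pickle
from h import *
np.set_printoptions(precision=1,suppress=True)
d=pickle.load(open("s0.pkl","rb"));S,T=d["scene"],d["top"]
def onx(u,v,x,s=S):
    o,dd=ray(s,u,v);t=(x-(o-O)@EX)/(dd@EX);p=o+dd*t;return p,(p-O)@EX,(p-O)@EY
print("cap top",onx(377.5,217.3,0),onz(S,377.5,217.3,116), "postTop",onx(394.5,232.3,-20),onz(S,394.5,232.3,130))
print("cap point proj",proj(S,C(0,-51,100)))
# bar
a=(399.3,274.0);print("bar inner end at z105",onz(S,*a,105))
print("bar mid scene z105",onz(S,410.3,271.1,105),"top",onz(T,222,231.9,105),"topend",onz(T,220.5,238,105))
g=C(-35,95,105);print(g,proj(S,g),proj(T,g));e=C(-55,95,105);print("end",e,proj(S,e),proj(T,e))
# bar intersects plane y=95
for u,v in((399.3,274),(422,268.7)):
    o,dd=ray(S,u,v);t=(95-(o-O)@EY)/(dd@EY);p=o+dd*t;print(p,(p-O)@EX)
for u,v in((220.5,238),(223.6,226)):
    o,dd=ray(T,u,v);t=(95-(o-O)@EY)/(dd@EY);p=o+dd*t;print('T',p,(p-O)@EX)
# crate: edges; print rim corners at saturation thresholds
h=cv2.cvtColor(T["pixels"],cv2.COLOR_BGR2HSV);print(h[188,392:480:4].tolist());print(h[150:226:4,436].tolist())
cv2.imwrite("pics/b.png",cv2.resize(np.hstack([T["pixels"][140:300,370:490],S["pixels"][115:275,235:375]]),None,fx=3,fy=3,interpolation=cv2.INTER_CUBIC))
```

```text
cap top (array([525. ,  99.9, 132.5]), np.float64(5.466598239853263e-14), np.float64(-43.30597800031506)) [515.9  88.9 116. ] postTop (array([515.1, 154. , 134.8]), np.float64(-20.000000000000064), np.float64(7.931571260738196)) [512.3 151.2 130. ]
cap point proj [374.6 223.7]
bar inner end at z105 [549.9 233.6 105. ]
bar mid scene z105 [525.  237.5 105. ] top [512.8 241.3 105. ] topend [498.1 244.  105. ]
[516.8 242.3 105. ] [414.9 271.5] [221.7 230.2]
end [497.2 246.1 105. ] [423.6 269.5] [219.6 238.4]
[552.1 235.5 109.3] 0.902418079105166
[501.9 245.2 109.9] -50.157657780459346
T [498.2 245.9  97.8] -53.92203055712844
T [527.5 240.2  97.3] -24.077487718810243
[[12, 130, 194], [12, 131, 194], [15, 108, 123], [18, 94, 223], [17, 94, 222], [17, 95, 220], [17, 95, 218], [17, 96, 218], [17, 96, 218], [17, 96, 220], [17, 95, 220], [17, 95, 221], [17, 93, 222], [17, 95, 221], [17, 95, 219], [17, 94, 220], [17, 95, 221], [17, 94, 223], [17, 97, 123], [17, 97, 192], [12, 129, 186], [12, 130, 184]]
[[12, 130, 180], [12, 130, 187], [12, 130, 173], [17, 95, 221], [17, 97, 195], [17, 95, 221], [18, 93, 225], [18, 93, 224], [17, 94, 223], [18, 92, 227], [17, 96, 221], [17, 92, 224], [18, 90, 229], [19, 90, 232], [19, 90, 229], [19, 89, 233], [17, 96, 200], [12, 130, 188], [12, 130, 185]]
```

View pics/b.png

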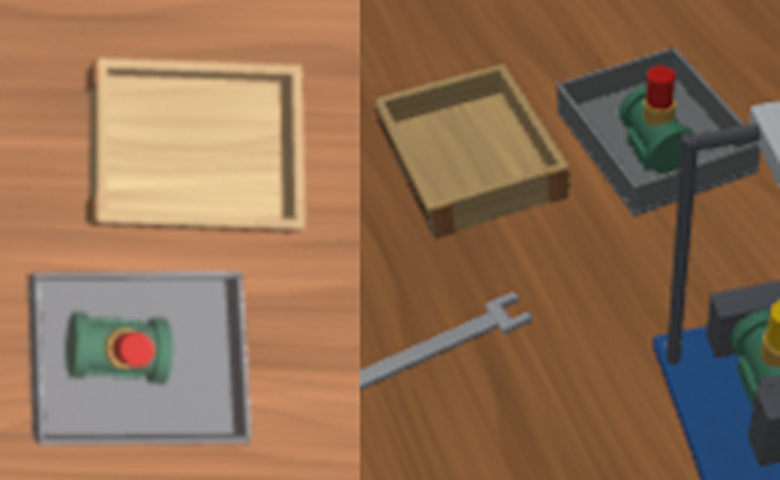

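The second crop shows the empty wooden crate at top-view pixels (403..471, 160..216) and the grey bin with the red-cap valve to its robot side. Bed, post and bar agree to about 3 mm across the two views. The cap seems to sit a few mm to the robot's side. I'll now plan the pawl push with closed fingers, leaning back 40°.

Add to h.py:
```python
from scipy.spatial.transform import Rotation as Ro
def Rt(tilt,yaw_=yaw):
    ex=np.array([np.cos(yaw_),np.sin(yaw_),0]);ey=np.array([-ex[1],ex[0],0]);t=np.radians(tilt)
    z=np.sin(t)*ex-np.cos(t)*np.array([0,0,1]);return np.c_[np.cross(ey,z),ey,z]
def delta(st,p,R):
    R0=Ro.from_euler('xyz',st["tcp_rot"],degrees=True).as_matrix()
    return np.r_[Ro.from_matrix(R0.T@R).as_rotvec(degrees=True),R0.T@(np.array(p)-st["tool_pos"])].round(1)
def clampc(p):p=np.array(p)-O;return np.array([p@EX,p@EY,p[2]]).round(1)
```

Run:
```python
from bench import r
from h import *
s=r.sense();R=Rt(40)
A=C(-42,62,107)-110*R[:,2];print(A,delta(s,A,R))
```

```text
[434.25065322 224.59375165 191.26488874] [  -4.3  -39.9  -11.4 -313.  -223.8   58.1]
```

The manual's scale: shifts go in shares of 800 mm and turns go in shares of 90 degrees. Converting my numbers, -313 mm is -0.3913, -224 mm is -0.28, -40 degrees is -0.4444.

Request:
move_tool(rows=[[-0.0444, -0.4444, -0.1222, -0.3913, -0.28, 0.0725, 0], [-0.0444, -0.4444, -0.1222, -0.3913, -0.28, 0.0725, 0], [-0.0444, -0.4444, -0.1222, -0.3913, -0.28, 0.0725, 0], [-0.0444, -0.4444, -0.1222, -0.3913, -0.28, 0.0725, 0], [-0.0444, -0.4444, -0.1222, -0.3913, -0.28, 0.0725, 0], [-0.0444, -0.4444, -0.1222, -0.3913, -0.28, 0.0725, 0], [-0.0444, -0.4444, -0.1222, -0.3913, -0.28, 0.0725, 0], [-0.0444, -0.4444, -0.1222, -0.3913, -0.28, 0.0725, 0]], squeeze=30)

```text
refused: rows[0]: [-0.0444, -0.4444, -0.1222, -0.3913, -0.28, 0.0725, 0] is too long (schema: maxItems 3). Nothing was moved.
```

Nothing moved. I misread the format; it is rows with the three-number parts in brackets of their own. Resending.

Request:
move_tool(rows=[[[-0.0444, -0.4444, -0.1222], [-0.3913, -0.28, 0.0725], 0], [[-0.0444, -0.4444, -0.1222], [-0.3913, -0.28, 0.0725], 0], [[-0.0444, -0.4444, -0.1222], [-0.3913, -0.28, 0.0725], 0], [[-0.0444, -0.4444, -0.1222], [-0.3913, -0.28, 0.0725], 0], [[-0.0444, -0.4444, -0.1222], [-0.3913, -0.28, 0.0725], 0], [[-0.0444, -0.4444, -0.1222], [-0.3913, -0.28, 0.0725], 0], [[-0.0444, -0.4444, -0.1222], [-0.3913, -0.28, 0.0725], 0], [[-0.0444, -0.4444, -0.1222], [-0.3913, -0.28, 0.0725], 0]], squeeze=30)

```text
time: 1.1
tool_pos: [434.6, 223.4, 191.5]
tcp_rot: [-180.0, 40.1, 168.5]
ft_force: [-0.7, 0.3, 0.1]
finger_gap: -0.0
grip_force: 0.0
```

Request:
move_tool(rows=[[[0, 0, 0], [0, 0, 0], 0], [[0, 0, 0], [0, 0, 0], 0]])

```text
time: 1.35
tool_pos: [434.1, 226.0, 192.1]
tcp_rot: [-180.0, 40.1, 168.7]
ft_force: [1.1, -0.4, 0.5]
finger_gap: 0.1
grip_force: 0.0
```

Run:
```python
from bench import r
from h import *
s=r.sense();R=Rt(40);print(clampc(s["tool_pos"]),delta(s,C(-42,62,107),R),s["finger_gap"])
```

```text
[-113.1   63.4  192.1] [-3.000e-01  1.000e-01 -3.000e-01  5.000e-01 -9.000e-01  1.109e+02] 0.06778040020007829
```

Scaled: 110 mm is 0.1375, 80 mm is 0.1.

Request:
move_tool(rows=[[[0, 0, 0], [0, 0, 0.05], 0], [[0, 0, 0], [0, 0, 0.1], 0], [[0, 0, 0], [0, 0, 0.1375], 0], [[0, 0, 0], [0, 0, 0.1375], 0]])

```text
time: 1.85
tool_pos: [503.0, 210.4, 105.2]
tcp_rot: [-179.7, 39.9, 168.8]
ft_force: [0.0, 0.1, -0.9]
finger_gap: 0.0
grip_force: 0.0
```

Run:
```python
from bench import r
from h import *
print(clampc(r.sense()["tool_pos"]))
S=r.snapshot("scene");T=r.snapshot("top")
cv2.imwrite("pics/c.png",cv2.resize(np.hstack([S["pixels"][180:330,330:470],T["pixels"][160:310,160:290]]),None,fx=2.9,fy=2.9,interpolation=cv2.INTER_CUBIC))
```

```text
[-42.6  61.1 105.2]
```

View pics/c.png

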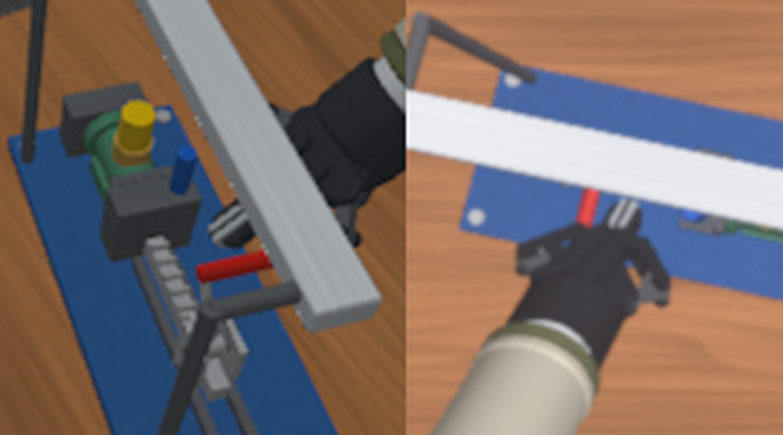

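The closed fingers stand just on the -y side of the red bar, which is at (232,268) in the left crop, and are clear of the jaw and lamp. Now the push along +y.

Scaled: 86 mm is 0.1075, 78 mm is 0.0975.

Request:
move_tool(rows=[[[0, 0, 0], [0, 0.015, 0], 0], [[0, 0, 0], [0, 0.03, 0], 0], [[0, 0, 0], [0, 0.045, 0], 0], [[0, 0, 0], [0, 0.06, 0], 0], [[0, 0, 0], [0, 0.0725, 0], 0], [[0, 0, 0], [0, 0.085, 0], 0], [[0, 0, 0], [0, 0.0975, 0], 0], [[0, 0, 0], [0, 0.1075, 0], 0]])

```text
time: 2.95
tool_pos: [521.0, 295.7, 107.6]
tcp_rot: [-180.0, 40.1, 168.6]
ft_force: [0.2, 0.8, 0.5]
finger_gap: 0.2
grip_force: 0.0
```

Request:
move_tool(rows=[[[0, 0, 0], [0, -0.01, 0], 0], [[0, 0, 0], [0, -0.025, 0], 0], [[0, 0, 0], [0, -0.025, -0.075], 0], [[0, 0, 0], [0, -0.025, -0.075], 0]])

```text
time: 3.45
tool_pos: [479.2, 284.1, 157.8]
tcp_rot: [179.6, 40.3, 168.4]
ft_force: [-0.4, 0.6, 0.5]
finger_gap: 0.2
grip_force: 0.0
```

Run:
```python
from bench import r
from h import *
print(clampc(r.sense()["tool_pos"]))
S=r.snapshot("scene");T=r.snapshot("top")
cv2.imwrite("pics/d.png",cv2.resize(np.hstack([S["pixels"][180:330,330:470],T["pixels"][160:310,160:290]]),None,fx=2.9,fy=2.9,interpolation=cv2.INTER_CUBIC))
```

```text
[-79.8 128.9 157.8]
```

View pics/d.png

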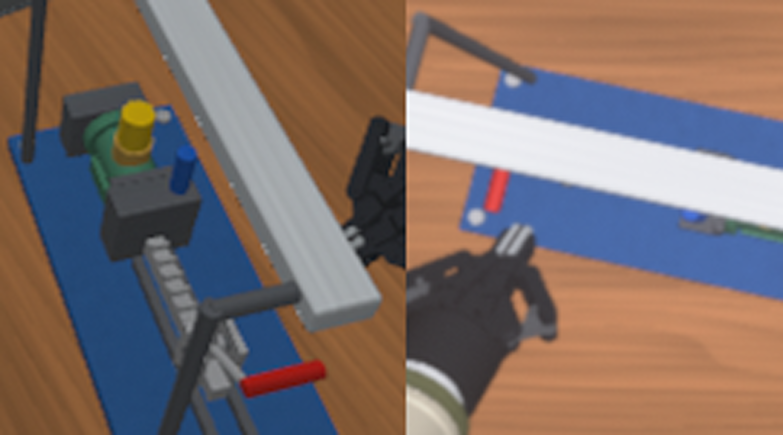

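The pawl now lies on the released side, with the red bar at (285,378) in the left crop and the jaw still closed. Next I measure the post again from both views.

Run:
```python
from bench import r
from h import *
np.set_printoptions(precision=1,suppress=True)
S=r.snapshot("scene");T=r.snapshot("top")
h=cv2.cvtColor(T["pixels"],cv2.COLOR_BGR2HSV);m=cv2.inRange(h,np.array((112,200,60)),np.array((125,255,255)));m[:, :245]=0;m[:,275:]=0;m[:222]=0;m[245:]=0
print(np.argwhere(m).mean(0),m.sum()/255, h[228:238,252:264].tolist()[6])
print("tri",tri(S,(394.3,232.3),T,(257.5,233.5)),clampc(tri(S,(394.3,232.3),T,(257.5,233.5))[0]),"z130:",clampc(onz(S,394.3,232.3,130)),clampc(onz(T,257.5,233.5,130)))
s=r.sense();R=Rt(40)
B=C(-28,-18,116)
for n,p in(("pre",B-100*R[:,2]),("in",B)):print(n,delta(s,p,R))
```

```text
[nan nan] 0.0 [[110, 143, 169], [110, 140, 167], [111, 131, 158], [112, 146, 175], [112, 164, 202], [112, 167, 212], [111, 167, 214], [112, 165, 210], [112, 158, 186], [113, 141, 157], [113, 125, 145], [113, 87, 137]]
tri (array([511. , 150.7, 128.4]), np.float64(2.083904352436482)) [-23.4   3.9 128.4] z130: [-21.7   4.6 130. ] [-24.3   4.1 130. ]
pre [  -0.4    0.1   -0.4  -17.  -145.2  -37.5]
in [  -0.4    0.1   -0.4  -16.9 -144.5   62.5]<stdin>:6: RuntimeWarning: Mean of empty slice.
  ret = um.true_divide(
```

Scaled: -145 mm is -0.1813, -120 mm is -0.15.

Request:
move_tool(rows=[[[0, 0, 0], [-0.0213, 0, -0.05], 0], [[0, 0, 0], [-0.0213, -0.075, -0.05], 0], [[0, 0, 0], [-0.0213, -0.15, -0.05], 0], [[0, 0, 0], [-0.0213, -0.1813, -0.05], 0], [[0, 0, 0], [-0.0213, -0.1813, 0], 0], [[0, 0, 0], [-0.0213, -0.1813, 0.0438], 0], [[0, 0, 0], [-0.0213, -0.1813, 0.0775], 0], [[0, 0, 0], [-0.0213, -0.1813, 0.0775], 0]])

```text
time: 4.65
tool_pos: [500.8, 128.6, 113.3]
tcp_rot: [-179.7, 39.8, 168.7]
ft_force: [-1.3, -0.1, -0.1]
finger_gap: 0.1
grip_force: 0.0
```

Run:
```python
from bench import r
from h import *
s=r.sense();print(clampc(s["tool_pos"]),s["ft_force"])
S=r.snapshot("scene");T=r.snapshot("top")
cv2.imwrite("pics/e.png",cv2.resize(np.hstack([S["pixels"][180:330,330:470],T["pixels"][160:310,190:320]]),None,fx=2.9,fy=2.9,interpolation=cv2.INTER_CUBIC))
```

```text
[-29.2 -19.7 113.3] [-1.29717501 -0.14604361 -0.05611138]
```

View pics/e.png

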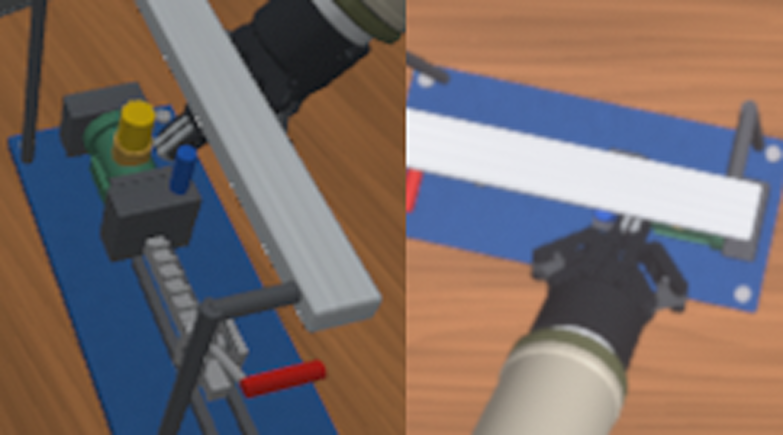

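The closed fingers sit between the yellow cap and the blue post, and nothing else is moved. Now I push the jaw back.

Scaled: 66 mm is 0.0825, 62 mm is 0.0775.

Request:
move_tool(rows=[[[0, 0, 0], [0, 0.01, 0], 0], [[0, 0, 0], [0, 0.0225, 0], 0], [[0, 0, 0], [0, 0.035, 0], 0], [[0, 0, 0], [0, 0.0475, 0], 0], [[0, 0, 0], [0, 0.06, 0], 0], [[0, 0, 0], [0, 0.07, 0], 0], [[0, 0, 0], [0, 0.0775, 0], 0], [[0, 0, 0], [0, 0.0825, 0], 0]])

```text
time: 5.75
tool_pos: [515.6, 196.1, 117.6]
tcp_rot: [-180.0, 40.2, 168.7]
ft_force: [-3.4, -2.7, 0.2]
finger_gap: 0.3
grip_force: 1.8
```

Request:
move_tool(rows=[[[0, 0, 0], [0, 0.0025, 0], 0], [[0, 0, 0], [0, 0.005, 0], 0], [[0, 0, 0], [0, 0.005, 0], 0]])

```text
time: 6.12
tool_pos: [516.4, 199.5, 117.6]
tcp_rot: [180.0, 40.2, 168.6]
ft_force: [-2.5, -1.2, 1.0]
finger_gap: 0.2
grip_force: 0.8
```

Request:
move_tool(rows=[[[0, 0, 0], [0, 0.0019, 0], 0], [[0, 0, 0], [0, 0.0038, 0], 0], [[0, 0, 0], [0, 0.0038, 0], 0]])

```text
time: 6.5
tool_pos: [516.7, 200.7, 117.5]
tcp_rot: [-179.8, 40.1, 168.6]
ft_force: [-8.1, -10.2, 7.4]
finger_gap: -0.3
grip_force: 6.1
```

```bash
python3 -c "
from bench import r
from h import *
print(clampc(r.sense()['tool_pos']))"
```

```text
[-27.2  54.2 117.5]
```

Scaled: 1 mm is 0.0013.

Request:
move_tool(rows=[[[0, 0, 0], [0, 0.0013, 0], 0], [[0, 0, 0], [0, 0.0013, 0], 0]])

```text
time: 6.75
tool_pos: [516.8, 200.9, 117.4]
tcp_rot: [-179.7, 40.1, 168.6]
ft_force: [-10.8, -15.5, 10.4]
finger_gap: 0.1
grip_force: 8.4
```

Request:
move_tool(rows=[[[0, 0, 0], [0, -0.0063, 0], 0], [[0, 0, 0], [0, -0.015, 0], 0], [[0, 0, 0], [0, -0.015, -0.0625], 0], [[0, 0, 0], [0, -0.015, -0.1125], 44], [[0, 0, 0], [0, -0.015, -0.1125], 44], [[0, 0, 0], [0, -0.015, -0.1125], 44]])

```text
time: 7.5
tool_pos: [457.8, 203.1, 186.1]
tcp_rot: [180.0, 40.2, 168.6]
ft_force: [-0.4, -0.3, -0.7]
finger_gap: 44.0
grip_force: 0.0
```

Run:
```python
from bench import r
from h import *
np.set_printoptions(precision=1,suppress=True)
s=r.sense();print(clampc(s["tool_pos"]))
S=r.snapshot("scene");T=r.snapshot("top")
a=mask(S,(20,150,80),(32,255,255),(350,200,410,245));print("cap",blob(a)[0],cv2.boxPoints(cv2.minAreaRect(blob(a)[2])).tolist())
A=S["pixels"][180:330,330:470];B=T["pixels"][160:310,190:320]
cv2.imwrite("pics/f.png",cv2.resize(np.hstack([A,B]),None,fx=2.9,fy=2.9,interpolation=cv2.INTER_CUBIC))
```

```text
[-85.5  45.4 186.1]
cap [375.9 225.2] [[368.8000183105469, 235.60003662109375], [371.5077209472656, 213.93850708007812], [382.9538879394531, 215.3692626953125], [380.2461853027344, 237.03079223632812]]
```

View pics/f.png

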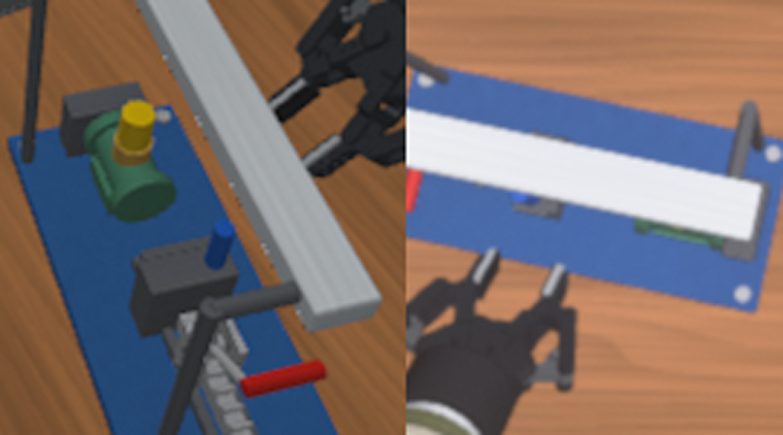

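The jaw stands fully back (blue post now at (220,245) in the left crop), the valve stands free, and the pawl is still released. Next I locate the cap from several cues.

Run:
```python
from bench import r
from h import *
np.set_printoptions(precision=1,suppress=True)
S=r.snapshot("scene");T=r.snapshot("top")
print("cap mid z98",clampc(onz(S,376,225.3,98)),"top z116",clampc(onz(S,377.6,218.2,116)))
m=mask(T,(60,80,20),(90,255,200),(262,225,302,255));c,st,k=blob(m);print(st)
h=cv2.convexHull(k)[:,0];print([(p.tolist(),clampc(onz(T,*p,45))[:2].tolist()) for p in h if p[1]>=235])
m=mask(S,(60,80,20),(90,255,200),(345,210,400,265));c,st,k=blob(m);print(st,c)
s=r.sense();R=Rt(40);G=C(-4,-52,101)
print(delta(s,G-110*R[:,2],R),delta(s,G,R))
# crate rim, both views
for n,s_,roi in(("T",T,(385,145,490,228)),("S",S,(232,125,312,200))):
    hh=cv2.cvtColor(s_["pixels"],cv2.COLOR_BGR2HSV);m=cv2.inRange(hh,np.array((14,30,60)),np.array((30,115,255)));z=np.zeros_like(m);x0,y0,x1,y1=roi;z[y0:y1,x0:x1]=m[y0:y1,x0:x1]
    c,st,k=blob(z);q=cv2.minAreaRect(k);print(n,st,q);b=cv2.approxPolyDP(cv2.convexHull(k),3,True)[:,0]
    print(b.tolist(),[onz(s_,*p,40)[:2].round(0).tolist() for p in b])
```

```text
cap mid z98 [ -2.2 -47.1  98. ] top z116 [ -6.1 -53.2 116. ]Traceback (most recent call last):
  File "<stdin>", line 6, in <module>
  File "h.py", line 16, in blob
    i=1+np.argmax(st[1:,4]);cs=cv2.findContours((l==i).astype('uint8'),cv2.RETR_EXTERNAL,cv2.CHAIN_APPROX_NONE)[0]
        ~~~~~~~~~^^^^^^^^^^
    return _wrapfunc(a, 'argmax', axis=axis, out=out, **kwds)
    return bound(*args, **kwds)
ValueError: attempt to get argmax of an empty sequence
```

Run:
```python
from bench import r
from h import *
np.set_printoptions(precision=1,suppress=True)
S=r.snapshot("scene");T=r.snapshot("top")
p=T["pixels"].astype(int);g=((p[...,1]>p[...,0]+8)&(p[...,1]>p[...,2]+20))
for u in(270,273,276,280,284,288,292,295,298,301):
    v=np.where(g[225:255,u])[0]
    if len(v):print(u,v.min()+225,v.max()+225,clampc(onz(T,u,v.max()+225.5,45))[:2])
s=r.sense();R=Rt(40);G=C(-4,-51,101)
print(delta(s,G-110*R[:,2],R),delta(s,G,R))
for n,s_,roi in(("T",T,(385,145,490,228)),("S",S,(232,125,312,200))):
    hh=cv2.cvtColor(s_["pixels"],cv2.COLOR_BGR2HSV);m=cv2.inRange(hh,np.array((14,30,60)),np.array((30,115,255)));z=np.zeros_like(m);x0,y0,x1,y1=roi;z[y0:y1,x0:x1]=m[y0:y1,x0:x1]
    c,st,k=blob(z);b=cv2.approxPolyDP(cv2.convexHull(k),3,True)[:,0]
    print(n,st,b.tolist(),[onz(s_,*p,40)[:2].round(0).tolist() for p in b])
```

```text
270 236 238 [-29.6 -15.8]
273 237 238 [-28.  -23.3]
276 237 239 [-28.8 -31.5]
280 238 240 [-29.1 -42.1]
284 240 241 [-29.4 -52.7]
288 240 242 [-29.7 -63.3]
292 241 242 [-27.6 -73.3]
295 241 243 [-28.4 -81.4]
298 242 244 [-29.3 -89.5]
[ -0.4   0.1  -0.3  -9.  -95.5   7.5] [ -0.4   0.1  -0.3  -8.9 -94.7 117.5]
T [ 400  159   72   58 3938] [[402, 160], [469, 161], [471, 215], [400, 213]] [[717.0, -209.0], [719.0, -387.0], [575.0, -388.0], [575.0, -203.0]]
S [ 241  137   62   54 2116] [[282, 137], [302, 169], [297, 181], [267, 190], [255, 182], [241, 148]] [[576.0, -384.0], [578.0, -216.0], [612.0, -175.0], [702.0, -178.0], [722.0, -223.0], [713.0, -387.0]]
```

Request:
move_tool(rows=[[[0, 0, 0], [-0.0125, -0.0625, 0], 44], [[0, 0, 0], [-0.0125, -0.1188, 0], 44], [[0, 0, 0], [-0.0125, -0.1188, 0.0125], 44], [[0, 0, 0], [-0.0125, -0.1188, 0.05], 44], [[0, 0, 0], [-0.0125, -0.1188, 0.0875], 44], [[0, 0, 0], [-0.0125, -0.1188, 0.1188], 44], [[0, 0, 0], [-0.0125, -0.1188, 0.1475], 44], [[0, 0, 0], [-0.0125, -0.1188, 0.1475], 44]])

```text
time: 8.8
tool_pos: [519.1, 92.6, 98.0]
tcp_rot: [-179.7, 39.7, 168.8]
ft_force: [-0.3, -1.1, 0.1]
finger_gap: 44.1
grip_force: 0.0
```

Run:
```python
from bench import r
from h import *
s=r.sense();print(clampc(s["tool_pos"]),s["ft_force"])
S=r.snapshot("scene")
cv2.imwrite("pics/g.png",cv2.resize(S["pixels"][180:290,340:450],None,fx=5,fy=5,interpolation=cv2.INTER_CUBIC))
```

```text
[ -4.5 -51.6  98. ] [-0.27513981 -1.12423326  0.13567305]
```

View pics/g.png

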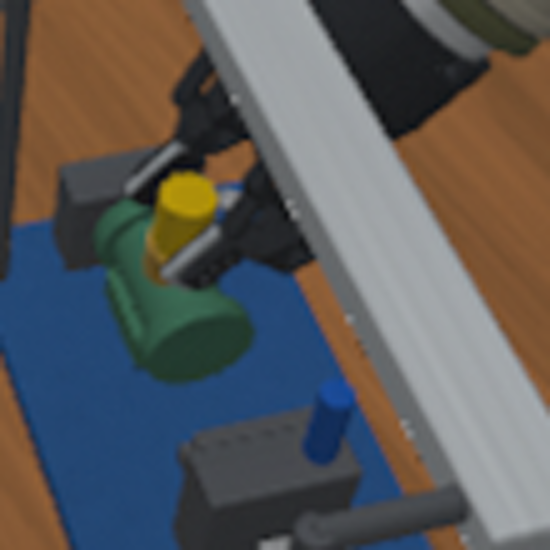

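The fingers straddle the yellow cap evenly at (188,225) and nothing touches. Closing, then a small lift.

Request:
move_tool(rows=[[[0, 0, 0], [0, 0, 0], 20], [[0, 0, 0], [0, 0, 0], 20], [[0, 0, 0], [0, 0, 0], 20], [[0, 0, 0], [0, 0, 0], 20], [[0, 0, 0], [0, 0, 0], 20]], squeeze=70)

```text
time: 9.48
tool_pos: [520.9, 93.3, 102.4]
tcp_rot: [-180.0, 40.1, 168.6]
ft_force: [-2.0, 0.4, -4.0]
finger_gap: 26.6
grip_force: 69.1
```

Request:
move_tool(rows=[[[0, 0, 0], [-0.0038, 0, -0.005], 20], [[0, 0, 0], [-0.01, 0, -0.0113], 20], [[0, 0, 0], [-0.0163, 0, -0.0188], 20], [[0, 0, 0], [-0.0163, 0, -0.0188], 20]])

```text
time: 9.98
tool_pos: [522.1, 93.4, 123.9]
tcp_rot: [179.9, 40.3, 168.6]
ft_force: [0.2, 0.7, -6.2]
finger_gap: 26.3
grip_force: 69.2
```

Run:
```python
from bench import r
from h import *
s=r.sense();print(clampc(s["tool_pos"]),s["ft_force"],s["wrist_torque"])
```

```text
[ -1.6 -50.2 123.9] [ 0.2369654   0.71953265 -6.16323017] [0.1605979  0.88000296 0.00538318]
```

Scaled: 115 mm is 0.1438, 104 mm is 0.13.

Request:
move_tool(rows=[[[0, 0, 0], [0.01, 0, -0.0075], 20], [[0, 0, 0], [0.025, 0, -0.0213], 20], [[0, 0, 0], [0.045, 0, -0.0375], 20], [[0, 0, 0], [0.065, 0, -0.055], 20], [[0, 0, 0], [0.0875, 0, -0.0738], 20], [[0, 0, 0], [0.11, 0, -0.0925], 20], [[0, 0, 0], [0.13, 0, -0.1088], 20], [[0, 0, 0], [0.1438, 0, -0.12], 20]])

```text
time: 10.98
tool_pos: [407.8, 160.4, 136.8]
tcp_rot: [-177.7, 38.5, 168.6]
ft_force: [0.9, 0.3, -6.5]
finger_gap: 26.2
grip_force: 70.9
```

Request:
move_tool(rows=[[[0, 0, 0], [-0.01, 0, -0.01], 20], [[0, 0, 0], [-0.025, 0, -0.0288], 20], [[0, 0, 0], [-0.04, 0, -0.0475], 20], [[0, 0, 0], [-0.0563, 0, -0.0675], 20], [[0, 0, 0], [-0.0725, 0, -0.0863], 20], [[0, 0, 0], [-0.0875, 0, -0.1038], 20], [[0, 0, 0], [-0.0963, 0, -0.115], 20], [[0, 0, 0], [-0.0963, 0, -0.115], 20]])

```text
time: 11.98
tool_pos: [412.9, 163.1, 257.8]
tcp_rot: [-177.7, 38.5, 168.5]
ft_force: [-0.4, -0.2, -7.0]
finger_gap: 26.6
grip_force: 71.0
```

Run:
```python
from bench import r
from h import *
np.set_printoptions(precision=1,suppress=True)
s=r.sense();print(clampc(s["tool_pos"]),s["tool_pos"],s["ft_force"])
S=r.snapshot("scene");T=r.snapshot("top")
cv2.imwrite("pics/h.png",np.hstack([S["pixels"][60:360,200:560],T["pixels"][100:400,160:500]]))
R=Rt(40);z0=s["tool_pos"][2]
for p in([400,-150,z0],[647,-298,z0]):print(delta(s,p,R))
```

```text
[-122.1   -2.4  257.8] [412.9 163.1 257.8] [-0.4 -0.2 -7. ]
[  -2.6   -1.5   -0.4  -38.8 -307.9   43.2]
[  -2.6   -1.5   -0.4 -251.2 -397.1  216.1]
```

View pics/h.png

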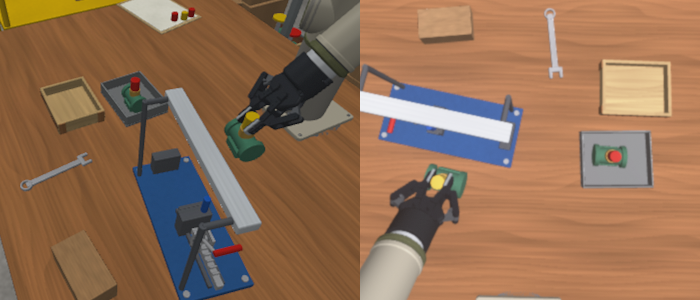

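The valve hangs from the gripper at (245,140) in the left half, clear of the clamp. The clamp is open, the pawl is released, and the crate and bin are undisturbed. The arm shifted sideways near its inner reach, so I check the joints.

Run:
```python
from bench import r
from h import *
np.set_printoptions(precision=1,suppress=True)
s=r.sense();print(s["joint_pos"])
R0=Ro.from_euler('xyz',s["tcp_rot"],degrees=True).as_matrix();print(R0)
R=Rt(40)
for p in([412.9,163,400],[500,0,400]):print(delta(s,p,R))
```

```text
[ 37.2 -44.5 133.8 -32.1  68.3 -34.5]
[[-0.8  0.2  0.6]
 [ 0.2  1.  -0.2]
 [-0.6 -0.  -0.8]]
[  -2.7   -1.6   -0.3  -90.1   -4.3 -112.5]
[  -2.7   -1.6   -0.3 -182.2 -143.7  -33.5]
```

Run:
```python
from bench import r
from h import *
s=r.sense();print(delta(s,C(-110,-5,330),Rt(40)),delta(s,C(-110,-10,410),Rt(40)))
```

```text
[ -2.7  -1.6  -0.3 -56.1  -4.1 -50.1] [  -2.7   -1.6   -0.3 -105.8  -11.7 -112.5]
```

Scaled: -112 mm is -0.14, -106 mm is -0.1325, -2.7 degrees is -0.03.

Request:
move_tool(rows=[[[-0.0111, 0, 0], [-0.0125, 0, -0.0113], 20], [[-0.0222, -0.0111, 0], [-0.03, -0.0025, -0.0275], 20], [[-0.03, -0.0178, 0], [-0.05, -0.0038, -0.045], 20], [[-0.03, -0.0178, 0], [-0.07, -0.005, -0.0625], 20], [[-0.03, -0.0178, 0], [-0.09, -0.0075, -0.0875], 20], [[-0.03, -0.0178, 0], [-0.1125, -0.01, -0.115], 20], [[-0.03, -0.0178, 0], [-0.1325, -0.015, -0.14], 20], [[-0.03, -0.0178, 0], [-0.1325, -0.015, -0.14], 20]])

```text
time: 13.08
tool_pos: [424.5, 153.0, 414.5]
tcp_rot: [179.4, 40.3, 168.4]
ft_force: [-0.4, -0.3, -6.2]
finger_gap: 26.6
grip_force: 71.3
```

Run:
```python
from bench import r
from h import *
np.set_printoptions(precision=1,suppress=True)
s=r.sense();print(clampc(s["tool_pos"]),s["joint_pos"])
z=s["tool_pos"][2];print(delta(s,[647,-298,z],Rt(40)),delta(s,[647,-298,z],Rt(40,np.radians(-20))))
```

```text
[-108.8  -10.2  414.5] [ 33.1 -46.8 119.3 -27.3  77.5 -46.7]
[   0.1    0.3   -0.5 -235.2 -399.2  195.7] [   6.     0.3    6.4 -235.2 -399.2  195.7]
```

The manual's scale: shifts go in shares of 800 mm and turns go in shares of 90 degrees. Converting my numbers, -196 mm is -0.245, -168 mm is -0.21.

Request:
move_tool(rows=[[[0, 0, 0], [-0.0088, -0.015, 0.0075], 20], [[0, 0, 0], [-0.0238, -0.04, 0.02], 20], [[0, 0, 0], [-0.0413, -0.07, 0.0338], 20], [[0, 0, 0], [-0.0613, -0.105, 0.0513], 20], [[0, 0, 0], [-0.0825, -0.14, 0.0688], 20], [[0, 0, 0], [-0.1025, -0.175, 0.0863], 20], [[0, 0, 0], [-0.1238, -0.21, 0.1025], 20], [[0, 0, 0], [-0.1438, -0.245, 0.12], 20]])

```text
time: 14.08
tool_pos: [532.6, -69.8, 408.6]
tcp_rot: [179.7, 40.0, 168.6]
ft_force: [0.6, 1.3, -7.3]
finger_gap: 26.0
grip_force: 71.0
```

Request:
move_tool(rows=[[[0, 0, 0], [-0.0213, -0.035, 0.0175], 20], [[0, 0, 0], [-0.0413, -0.07, 0.0338], 20], [[0, 0, 0], [-0.0625, -0.105, 0.0525], 20], [[0, 0, 0], [-0.0825, -0.14, 0.0688], 20], [[0, 0, 0], [-0.1038, -0.175, 0.0863], 20], [[0, 0, 0], [-0.1238, -0.21, 0.1038], 20], [[0, 0, 0], [-0.1388, -0.2375, 0.1175], 20], [[0, 0, 0], [-0.1488, -0.2525, 0.125], 20]])

```text
time: 15.08
tool_pos: [645.6, -297.8, 406.7]
tcp_rot: [179.6, 39.8, 168.5]
ft_force: [0.2, -0.2, -6.3]
finger_gap: 26.4
grip_force: 70.9
```

Run:
```python
from bench import r
from h import *
np.set_printoptions(precision=1,suppress=True)
s=r.sense();print(s["tool_pos"],s["joint_pos"],s["ft_force"])
R=Rt(40)
for z in(150,100,94):print(delta(s,[647,-298,z],R))
```

```text
[ 645.6 -297.8  406.7] [ -36.8   -9.5   94.1   18.8   59.8 -119.7] [ 0.2 -0.2 -6.3]
[ -0.   -0.2  -0.4 163.4  -1.1 198. ]
[ -0.   -0.2  -0.4 195.4  -1.4 236.3]
[ -0.   -0.2  -0.4 199.3  -1.4 241. ]
```

Scaled: 198 mm is 0.2475, 185 mm is 0.2313.

Request:
move_tool(rows=[[[0, 0, 0], [0.0125, 0, 0.015], 20], [[0, 0, 0], [0.0375, 0, 0.045], 20], [[0, 0, 0], [0.0688, 0, 0.0825], 20], [[0, 0, 0], [0.1, 0, 0.1213], 20], [[0, 0, 0], [0.1325, 0, 0.16], 20], [[0, 0, 0], [0.165, 0, 0.2], 20], [[0, 0, 0], [0.19, 0, 0.2313], 20], [[0, 0, 0], [0.205, 0, 0.2475], 20]])

```text
time: 16.08
tool_pos: [646.6, -293.7, 148.6]
tcp_rot: [179.6, 39.8, 168.6]
ft_force: [-1.1, 0.4, -7.4]
finger_gap: 26.2
grip_force: 71.0
```

Run:
```python
from bench import r
from h import *
np.set_printoptions(precision=1,suppress=True)
s=r.sense();print(s["tool_pos"],s["ft_force"])
S=r.snapshot("scene");T=r.snapshot("top")
cv2.imwrite("pics/i.png",cv2.resize(np.hstack([S["pixels"][80:240,230:360],T["pixels"][140:300,370:500]]),None,fx=3,fy=3,interpolation=cv2.INTER_CUBIC))
print(delta(s,[647,-298,100],Rt(40)))
```

```text
[ 646.6 -293.7  148.6] [-1.1  0.4 -7.4]
[ 0.1 -0.2 -0.4 30.1 -4.4 38.1]
```

View pics/i.png

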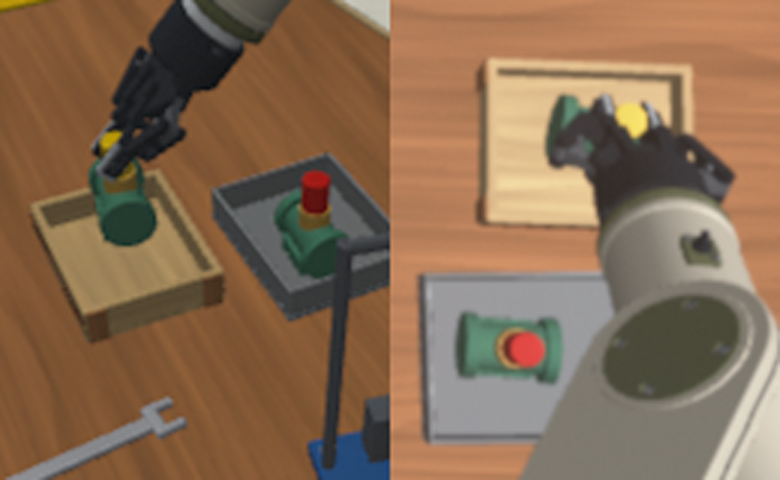

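The valve hangs upright over the crate's middle (left crop, body at (122,210)). The reject and bin are untouched. Lowering.

Scaled: 37 mm is 0.0463, 32 mm is 0.04.

Request:
move_tool(rows=[[[0, 0, 0], [0.01, -0.0013, 0.0125], 20], [[0, 0, 0], [0.0225, -0.0025, 0.0275], 20], [[0, 0, 0], [0.0325, -0.0038, 0.04], 20], [[0, 0, 0], [0.0375, -0.0038, 0.0463], 20], [[0, 0, 0], [0.0375, -0.0038, 0.0463], 20]])

```text
time: 16.8
tool_pos: [648.1, -298.6, 103.7]
tcp_rot: [179.6, 40.0, 168.6]
ft_force: [-0.2, 0.3, -5.2]
finger_gap: 26.4
grip_force: 71.2
```

Request:
move_tool(rows=[[[0, 0, 0], [0.0016, 0, 0.0019], 20], [[0, 0, 0], [0.0033, 0, 0.0039], 20], [[0, 0, 0], [0.0033, 0, 0.0039], 20]])

```text
time: 17.18
tool_pos: [648.6, -298.8, 101.0]
tcp_rot: [179.7, 40.1, 168.6]
ft_force: [0.2, 0.1, -5.9]
finger_gap: 26.1
grip_force: 71.2
```

Scaled: 2.3 mm is 0.0029, 2 mm is 0.0025.

Request:
move_tool(rows=[[[0, 0, 0], [0.0016, 0, 0.0019], 20], [[0, 0, 0], [0.0025, 0, 0.0029], 20], [[0, 0, 0], [0.0025, 0, 0.0029], 20]])

```text
time: 17.55
tool_pos: [648.4, -298.7, 97.6]
tcp_rot: [179.7, 40.1, 168.6]
ft_force: [0.4, -0.2, -5.2]
finger_gap: 26.6
grip_force: 71.2
```

Request:
move_tool(rows=[[[0, 0, 0], [0.0009, 0, 0.001], 20], [[0, 0, 0], [0.0016, 0, 0.0019], 20], [[0, 0, 0], [0.0016, 0, 0.0019], 20]])

```text
time: 17.92
tool_pos: [648.4, -298.7, 95.7]
tcp_rot: [179.7, 40.1, 168.6]
ft_force: [0.1, 1.0, -6.3]
finger_gap: 26.0
grip_force: 71.2
```

Scaled: 1.5 mm is 0.0019, 1.3 mm is 0.0016.

Request:
move_tool(rows=[[[0, 0, 0], [0.0009, 0, 0.001], 20], [[0, 0, 0], [0.0016, 0, 0.0019], 20], [[0, 0, 0], [0.0016, 0, 0.0019], 20]])

```text
time: 18.3
tool_pos: [649.2, -299.3, 95.3]
tcp_rot: [179.7, 40.2, 168.6]
ft_force: [-2.6, 1.7, 3.0]
finger_gap: 26.2
grip_force: 71.7
```

```bash
python3 -c "
from bench import r
for i in range(3):
  print(r.sense()['ft_force'],r.sense()['tool_pos'])"
```

```text
[-2.56746809  1.73429718  3.02825497] [ 649.21203783 -299.31864786   95.28117016]
[-2.56746809  1.73429718  3.02825497] [ 649.21203783 -299.31864786   95.28117016]
[-2.56746809  1.73429718  3.02825497] [ 649.21203783 -299.31864786   95.28117016]
```

The valve touched down: the force went from -6 to +3 N. Releasing and retreating.

Scaled: -120 mm is -0.15, -80 mm is -0.1.

Request:
move_tool(rows=[[[0, 0, 0], [0, 0, 0], 30], [[0, 0, 0], [0, 0, 0], 40], [[0, 0, 0], [0, 0, 0], 46], [[0, 0, 0], [0, 0, 0], 46], [[0, 0, 0], [0, 0, -0.0188], 46], [[0, 0, 0], [0, 0, -0.05], 46], [[0, 0, 0], [0, 0, -0.1], 46], [[0, 0, 0], [0, 0, -0.15], 46]])

```text
time: 19.3
tool_pos: [571.8, -283.9, 186.2]
tcp_rot: [179.7, 40.0, 168.6]
ft_force: [0.2, 0.3, 0.6]
finger_gap: 46.1
grip_force: 0.0
```

Request:
move_tool(rows=[[[0, 0, 0], [-0.05, 0, -0.0625], 46], [[0, 0, 0], [-0.1, 0, -0.125], 46], [[0, 0, 0], [-0.1, 0, -0.125], 46], [[0, 0, 0], [-0.1, 0, -0.125], 46]])

```text
time: 19.8
tool_pos: [569.4, -284.1, 314.1]
tcp_rot: [179.7, 40.1, 168.7]
ft_force: [0.2, -0.7, -1.2]
finger_gap: 45.8
grip_force: 0.0
```

Run:
```python
from bench import r
from h import *
s=r.sense();print(s["tool_pos"],s["ft_force"])
S=r.snapshot("scene");T=r.snapshot("top")
cv2.imwrite("pics/j.png",np.hstack([S["pixels"][100:370,215:470],cv2.resize(T["pixels"][60:330,130:500],None,fx=1,fy=1)]))
```

```text
[ 569.42602378 -284.11846134  314.11073138] [ 0.18445702 -0.6616731  -1.15107581]
```

View pics/j.png

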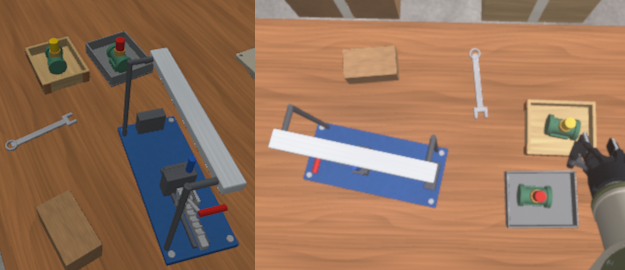

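The valve stands upright in the crate, at (55,57) on the left and (563,128) on the right. The clamp is open, the pawl is released, the bin and wrench are in place, and the arm is clear.

```bash
python3 -c "
from bench import r
print(r.hand_in())"
```

```text
the job is handed in; nothing more can be done
None
```

The job is handed in: I flipped the pawl to its released side, slid the jaw back to its stop and stood the valve upright in the crate; the last pictures showed the lamp, bin, rejected valve and wrench in place, though the valve leaned roughly 2–3° for a moment while I carried it, when the arm neared its inner reach.

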